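Free the jammed die from the binding punch

TASK

Swing the orange brace on the binding punch all the way out to the side until it clicks into its end detent and stays there. Then free the tightly fitting green-handled die: grip its handle and, while it is still in its slot, rock it clearly (about 5 degrees each way) with the end that the brace lay across going up first, then the other end, and both once more, working it upwards until it comes free. Finish holding the die level in the gripper, straight over its slot and about a finger's width (15 mm) clear of the punch, and do not let go; leave the other things on the desk where they are.

Things in the scene. Friction and masses are not known exactly. Their poses are not given: they have to be found in the camera images.
- punch: Cream desktop binding punch, fixed: housing 150 x 150 mm, 45 mm high, black bridge 100 mm high along the rear (punch x 75 to 110 mm), folded steel handle along the right side (y = -96 mm, top 71 mm high). Origin: centre of the housing's underside; x to the rear (bridge), y to its left, z up. A slot in the middle of the top holds the die.
- slot_mouth (a point): Centre of the slot's mouth, at the housing's top face, 45 mm above the desk. Slot 26 mm (x) x 76 mm (y), 20 mm deep. A sprung brass cheek at each y end grips the die's end face: about 13 N each against sliding (varies), and gives up to 3 mm. Rocking the die about the punch's x axis (one y end up, then the other) slides one end at a time.
- brace (a joint): Angle of the orange brace (bar 108 x 16 x 8 mm, top 65 mm above the desk) about brace_pivot. 0 to 0.1 at the start: points to the punch's -x, across the die's left (+y) shoulder, 2 mm above it, and blocks it. Grows clockwise from above, to the end stop at 1.57 (points to +y). Stays where left below 1.0; a sprung ball resists (1 to 2 N at the knob) up to 1.3, then it clicks home.
- brace_pivot (a point): Brace hinge axis (vertical), at punch x = 40, y = 27, z = 61 mm.
- knob (a point): Centre of the upright round black knob near the brace's free end, 100 mm from the hinge axis: 18 mm diameter, 35 mm tall, from 65 to 100 mm above the desk (this point 82.5 mm above it). It moves with the brace.
- die: The die: steel block 24 (x) x 70 (y) x 30 mm with a green upright handle on top, 16 (x) x 30 (y) mm, from 30 to 65 mm above the underside, centred. About 0.3 kg. Origin: centre of the underside; axes parallel to the punch's at the start. Seated: underside on the slot floor, so the block's top stands 55 mm and the handle's top 90 mm above the desk.
- die_grip (a point): Point in the die's handle, on its axis, 53 mm above the die's underside (23 mm above the block's top): a good TCP point for a grasp from above, with the fingers closing along x (16 mm) or along y (30 mm).
- tray: Grey parts tray fixed to the desk, 75 x 110 x 22 mm, to the right (-y) of the punch. Origin: centre of the underside.
- spare_die: Spare die with a blue handle, the same shape and size as the die, standing in the tray (its top about 70 mm above the desk). Leave alone. Origin: centre of the underside.
- stapler: Red stapler, 140 x 36 x 50 mm. Leave alone. Origin: centre of the underside.
- mug: Blue mug, 80 mm across, 95 mm tall. Leave alone. Origin: centre of the underside.
- glue: White glue bottle, 40 mm across, 110 mm tall. Leave alone. Origin: centre of the underside.
- tape: Black tape dispenser, 130 x 50 x 78 mm. Leave alone. Origin: centre of the underside.
- holepunch: Blue and black hole punch, 100 x 110 x 60 mm. Leave alone. Origin: centre of the underside.
There are look-alikes about, which are no part of the job. Leave any purple look-alike of the die alone.

How it is judged:
On the way, in this order (a step that is already met when the one before it is completed fails the run):
1. the brace is swung out and stays in its end detent (1.45 rad or more), with nothing holding it there and the die still seated (value of joint brace above 1.45 rad and contact force between the fingers and punch below 0.2 N and z of die in the frame of punch below 0.029 m), for 0.2 s.
2. in its slot, the die is rocked with its left (+y) end up by 0.05 rad or more (angle between die's own y axis and vertical below 1.5208 rad and z of die in the frame of punch below 0.043 m and horizontal distance between die and slot_mouth below 0.012 m), for 0.05 s.
3. in its slot, the die is rocked back with its right (-y) end up by 0.05 rad or more (angle between die's own y axis and vertical above 1.6208 rad and z of die in the frame of punch below 0.043 m and horizontal distance between die and slot_mouth below 0.012 m), for 0.05 s.
4. still in its slot, its left end is rocked up again by 0.05 rad or more (all of step 2), for 0.05 s.
5. still in its slot, its right end is rocked up again by 0.05 rad or more (all of step 3), for 0.05 s.
At the end, for the whole second after the job is handed in: The brace is still in its end detent (1.45 rad or more); the die is held by the fingers, still, level within 0.15 rad, its underside 5 to 35 mm above the housing's top face and within 20 mm of the slot's centre in plan, touching nothing of the punch (value of joint brace above 1.45 rad and z of die in the frame of slot_mouth between 0.005 and 0.035 m and horizontal distance between die and slot_mouth below 0.02 m and angle between die's own z axis and vertical below 0.15 rad and linear speed of die below 0.02 m/s and contact force between die and punch below 0.2 N and contact force between the fingers and die above 3 N); the arm keeps its last pose, push and grip.
It fails at once if the spare die, stapler, mug, glue, tape dispenser or hole punch is moved by more than 30 mm (distance of any of spare_die, stapler, mug, glue, tape, holepunch from where it was at the start of the episode above 0.03 m).
It also fails if it takes over 58 s, if anything falls off the work surface, if the arm or the gripper's body presses on something with over 40 N, if the wrist force passes 120 N, or if a joint passes its speed limit or range.

ROBOT

A 6-joint arm with a two-finger parallel gripper is mounted at the origin on the work surface. World frame = base frame: x ahead of the robot, y to its left, z up, the work surface at z = 0. Lengths are in m, angles in rad, forces in N, time in s.
With the tool pointing down it reaches from about 0.3 to 0.775 m from the base axis. Payload 14.6 kg.
Tool frame: the origin (TCP) lies between the finger pads, 19 mm behind the fingertips; this is the grasp point; z points along the fingers, y is the line along which they close (so a half turn about z gives the same grasp; the last joint's range is limited). The gripper opens to 94 mm and grips with 3 to 60 N. Pads are 16 mm wide; open, the fingers measure 119 mm over their backs; the gripper's body (75 mm by 177 mm) begins 78 mm behind the grasp point.
Start: joints at [-1.202, 0.3, 1.521, -0, 1.321, -0.067], TCP at [0.232, -0.499, 0.224] pointing down, gripper open.
Joint ranges: [-3.03, 3.03], [-0.79, 2.21], [0.23, 2.52], [-1.04, 4.18], [0, 3.07], [-2.55, 2.55]. Speed limits (rad/s): [2.22, 2.22, 2.57, 3.14, 3.14, 3.14].

INTERFACE

Orientations are given as [roll, pitch, yaw] about the fixed x, y, z axes, in that order (R = Rz(yaw) Ry(pitch) Rx(roll)).
In Python, from station import telemetry, cams, workorder, finder gives the robot as it stands.
- The arm moves only by the tool jog_arm, never from a script. Its argument "rows" is a list of rows, each an object with "gripper": the finger opening in m, from 0 to 0.094; "slide": the shift along the tool's x, y, z in m, a list of three; "spin": the turn about the tool's z in rad. In form: [{"gripper": gripper, "slide": [tx, ty, tz], "spin": spin}, ...]. A call has 1 to 8 rows; each row is the pose to reach, as a shift and turn from the pose commanded when the call began, along the tool's axes at that moment; what a row does not reach only later rows make up. A row lasts 1/10 s, in which the tool goes at most 50 mm and 8.59 degrees, less where a joint would pass 70% of its speed; a pose out of reach is approached as far as the arm can. A call with a gripper value outside its range is refused whole. The fingers move at their own pace and stop on an object; "squeeze" is the grip in N (left out, the last holds). Time passes only in rows, so rows that repeat a pose let the fingers close. It gives the time, the measured TCP pose, the force, the opening and the grip force at its end, in the units of the state.
- telemetry.get_obs(): the state, without advancing time (a new reading comes with each control period).
- cams.camera(name): name is "scene" or "top"; returns (picture, depth): 400x640x3 uint8, red, green, blue; 400x640 float32, m along the optical axis (not along the pixel's ray), 0 where there is no reading.
- cams.camera_info(name): a dict with "camera_matrix" (3x3 intrinsics, pixels), "R" (3x3) and "t" (3): a world point X has camera coordinates R X + t. Camera axes: x right, y down, z forward; pixel columns grow to the right and rows downward; lengths in m; the calibration is good to about 2 mm. A picture is of the moment at which its call begins. camera_info takes no time and is no camera call.
- workorder.hand_in(): hands the job in; it is judged then, once.
Trained networks look in the newest picture that a camera, given by its name, has taken for a name from the list of things; names that differ only in an ending like _2 or _b are one class to them, and where a whole thing is asked for, a point or a joint stands for the part that bears it (a point fixed in the world has none). Each returns a list of dicts, best first, with "confidence" (0 to 1); they miss things now and then, are a little off and sometimes report something else, mostly with a low value. They report only what shows in the picture. A call takes as long as a camera call. They do not tell look-alikes from the thing itself.
- finder.find_in(target, camera): "point" ([x, y, z] in m, in world coordinates, good to about 4 mm: the middle of the surface that is visible of it).
- finder.masks_of(target, camera): "region" (400x640 bool, what is visible of it).
The state is a dict: "time_s": time; "qpos": joint angles; "joint_vel": joint speeds; "tau": joint torques, N m; "ee_pos": TCP position; "eef_rot": TCP orientation; "force": force on the tool from outside, world axes, zero at the start; "moment": the same for the moment, N m; "grip_width": finger opening in m; "grip_force": force on a finger pad.
Only numpy, scipy, OpenCV 4.12 (cv2) and the standard library are available. Lean on these libraries where they do the work, as an engineer would, in place of code of your own. Each camera call takes 0.05 s, during which the arm holds its last target. There are 200 camera calls.

## Working session

There is one attempt and no reset: what is moved stays moved. The work goes in short steps, Python scripts to look and compute and a tool call to move; the robot and the scene stay as the last step left them, time stands still between calls to the robot, and variables do not carry over. Pictures are saved under pics/ and viewed, at most 10 in all, crops included, and the job is handed in when it is done.

Besides the shell and the picture viewer there is one more tool, called after "Request:" in YAML: its name, and indented under it one key for each argument. jog_arm: Moves the arm, as the interface text tells. Its arguments: {"type":"object","properties":{"rows":{"type":"array","items":{"type":"object","properties":{"gripper":{"type":"number"},"slide":{"type":"array","items":{"type":"number"}},"spin":{"type":"number"}}}},"squeeze":{"type":"number"}},"required":["rows"]}

```bash
mkdir -p pics; python3 - <<'E'
from station import telemetry,cams,finder
import cv2,numpy as np
o=telemetry.get_obs();print(o)
for c in("scene","top"):
    p,d=cams.camera(c);cv2.imwrite(f"pics/{c}1.png",p[:,:,::-1])
    for n in("punch","brace","knob","die","die_grip","spare_die","tray"):
        print(c,n,[(np.round(r["point"],3).tolist(),round(r["confidence"],2)) for r in finder.find_in(n,c)])
E
```

```text
{'time_s': 0.0, 'qpos': array([-1.20158016e+00,  3.00459260e-01,  1.52158436e+00,  4.18199709e-05,
        1.32068659e+00, -6.66150266e-02]), 'joint_vel': array([ 0.0007148 , -0.00043667, -0.00018529,  0.00100304,  0.00046219,
       -0.00090647]), 'tau': array([ 5.67453590e-04, -5.31803262e+01, -3.52734876e+01,  7.08857970e-02,
        2.44101678e-02, -9.31749014e-05]), 'ee_pos': array([ 0.232103  , -0.49836298,  0.22369142]), 'eef_rot': array([-3.14046032e+00, -1.16139122e-04,  4.35820757e-01]), 'force': array([ 0.62236605,  0.19571171, -0.11923008]), 'moment': array([ 0.00819616, -0.03211821, -0.01091612]), 'grip_force': 0.0, 'grip_width': 0.09393749987638121}
scene punch [([0.639, 0.011, 0.053], 0.58), ([0.409, 0.472, 0.036], 0.32)]
scene brace [([0.532, 0.053, 0.062], 0.68)]
scene knob [([0.536, 0.057, 0.058], 0.57)]
scene die [([0.558, 0.01, 0.066], 0.8), ([0.366, 0.024, 0.026], 0.62)]
scene die_grip [([0.369, 0.023, 0.032], 0.64), ([0.47, 0.183, 0.032], 0.63), ([0.559, 0.015, 0.065], 0.51), ([0.639, 0.013, 0.054], 0.18)]
scene spare_die [([0.467, -0.163, 0.035], 0.74)]
scene tray [([0.494, -0.166, 0.018], 0.72)]
top punch [([0.567, 0.006, 0.043], 0.61)]
top brace [([0.559, 0.047, 0.064], 0.69)]
top knob [([0.56, 0.05, 0.065], 0.57)]
top die [([0.451, 0.183, 0.034], 0.67), ([0.542, 0.014, 0.056], 0.64), ([0.361, 0.024, 0.032], 0.55)]
top die_grip [([0.359, 0.026, 0.029], 0.52), ([0.546, 0.014, 0.061], 0.48), ([0.451, 0.183, 0.029], 0.48)]
top spare_die [([0.454, -0.156, 0.032], 0.72), ([0.463, -0.457, 0.039], 0.32)]
top tray [([0.469, -0.164, -0.0], 0.67)]
```

View pics/scene1.png

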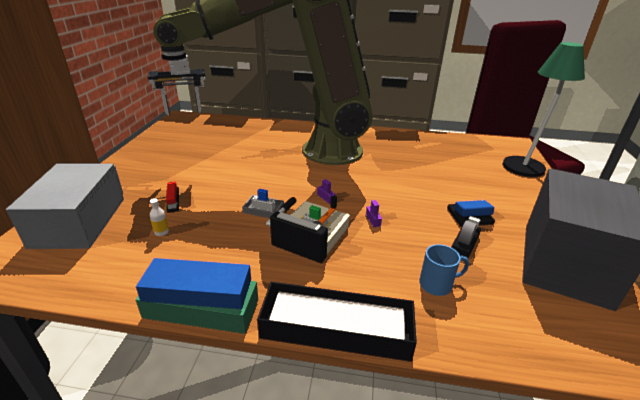

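View pics/top1.png

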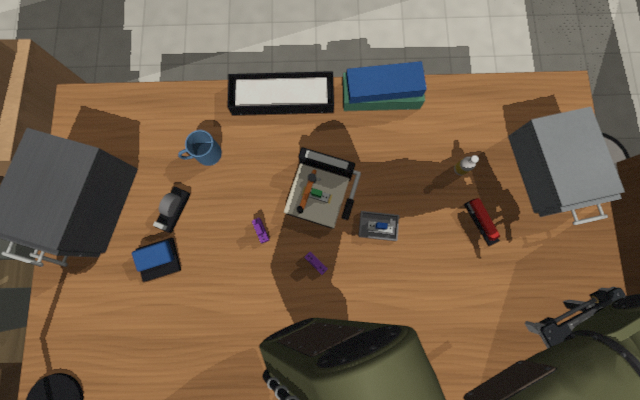

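The top view shows the punch at about px (322,190), with its bridge at the far side, so its yaw is about -0.3. The brace runs from (312,180) to (300,210), with the knob at (300,210). The green die handle is at (318,195), and purple decoys sit at (260,230) and (315,263). Next I'll measure these precisely.

```bash
cat > h.py <<'E'
import numpy as np,cv2
from station import cams
def cloud(c):
    p,d=cams.camera(c);i=cams.camera_info(c);K,R,t=map(np.array,(i["camera_matrix"],i["R"],i["t"]))
    v,u=np.mgrid[:400,:640]
    P=np.stack([(u-K[0,2])/K[0,0]*d,(v-K[1,2])/K[1,1]*d,d],-1)
    X=(P-t.reshape(3))@R
    X[d==0]=np.nan
    return p,X,cv2.cvtColor(p,cv2.COLOR_RGB2HSV)
E
python3 - <<'E'
from h import *
for c in("top","scene"):
    p,X,H=cloud(c)
    near=(abs(X[...,0]-.56)<.15)&(abs(X[...,1]-.01)<.16)
    h,s,v=H[...,0],H[...,1],H[...,2]
    def rep(n,m):
        q=X[m&near]
        if len(q)<4: print(c,n,len(q));return
        r=cv2.minAreaRect(q[:,:2].astype(np.float32)*1000)
        print(c,n,len(q),"mean",q.mean(0).round(4),"zmax",q[:,2].max().round(3),"rect",np.round(r[0],1),np.round(r[1],1),round(r[2],1))
    z=X[...,2]
    rep("green",(h>40)&(h<85)&(s>120)&(v>60)); rep("greentop",(h>40)&(h<85)&(s>120)&(z>.085))
    rep("orange",(h>4)&(h<18)&(s>170)&(z>.058)&(z<.07))
    rep("housing",(z>.040)&(z<.050)); rep("bridge",(z>.094)&(z<.106)&(X[...,0]>.58)); rep("knobtop",(z>.09)&(z<.106)&(X[...,0]<.55)&(v<60))
    rep("handle",(z>.06)&(z<.078)&(X[...,1]<-.06))
    if c=="top":
        cv2.imwrite("pics/crop.png",cv2.resize(p[140:240,250:410,::-1],(800,500),interpolation=cv2.INTER_NEAREST))
E
```

```text
top green 52 mean [0.5511 0.0167 0.089 ] zmax 0.095 rect [551.3  17.4] [27.5 15. ] 66.4
top greentop 68 mean [0.5632 0.0125 0.0901] zmax 0.098 rect [580.9  -3.9] [130.6  86.6] 71.0
top orange 131 mean [0.5535 0.0448 0.0643] zmax 0.069 rect [528.1  12.4] [162.3  93.8] 35.0
top housing 2216 mean [0.549  0.015  0.0444] zmax 0.05 rect [534.2 -34. ] [263.4 151.5] 71.3
top bridge 653 mean [ 0.6368 -0.0117  0.1005] zmax 0.106 rect [638.  -11.1] [158.2  35.7] 71.7
top knobtop 35 mean [0.5041 0.0626 0.0981] zmax 0.102 rect [523.1  49.4] [15.4 66.2] 52.9
top handle 276 mean [ 0.5411 -0.0822  0.0665] zmax 0.077 rect [525.7 -88.5] [174.4  81.1] 17.1
scene green 117 mean [0.5578 0.0196 0.0766] zmax 0.091 rect [554.7  20. ] [30.8 16.4] 62.8
scene greentop 36 mean [0.5546 0.019  0.0881] zmax 0.091 rect [554.2  19.1] [29.  15.7] 59.1
scene orange 101 mean [0.5437 0.0463 0.063 ] zmax 0.068 rect [525.8  -7.9] [139.5  84.8] 69.7
scene housing 820 mean [0.558  0.028  0.0437] zmax 0.05 rect [551.9 -38.1] [268.5 190.2] 71.1
scene bridge 508 mean [ 0.6457 -0.0084  0.0993] zmax 0.105 rect [642.1 -11.6] [158.7  34.4] 71.2
scene knobtop 31 mean [0.5087 0.0656 0.0961] zmax 0.1 rect [506.8  65.1] [15.  16.1] 47.2
scene handle 167 mean [ 0.5635 -0.0809  0.0663] zmax 0.078 rect [542.1 -84.9] [206.9  80. ] 16.5
```

View pics/crop.png

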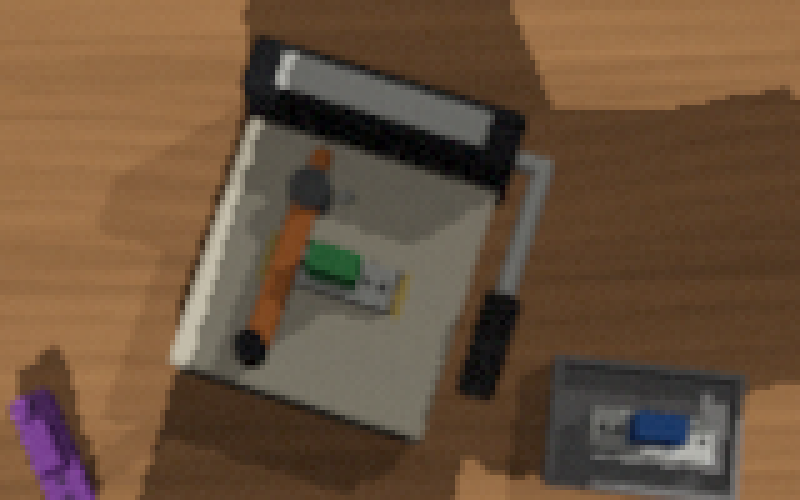

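Request:
jog_arm:
  rows:
    - {"gripper": 0,"slide": [0.468,-0.377,0],"spin": -0.812}
    - {"gripper": 0,"slide": [0.468,-0.377,0],"spin": -0.812}
    - {"gripper": 0,"slide": [0.468,-0.377,0],"spin": -0.812}
    - {"gripper": 0,"slide": [0.468,-0.377,0],"spin": -0.812}
    - {"gripper": 0,"slide": [0.468,-0.377,0],"spin": -0.812}
    - {"gripper": 0,"slide": [0.468,-0.377,0],"spin": -0.812}
    - {"gripper": 0,"slide": [0.468,-0.377,0],"spin": -0.812}
    - {"gripper": 0,"slide": [0.468,-0.377,0],"spin": -0.812}

```text
time_s: 1.7
ee_pos: [0.4091, -0.1377, 0.2246]
eef_rot: [3.141, 0.0, 1.248]
force: [0.8, -1.6, -0.2]
grip_width: 0.0332
grip_force: 0.0
```

Request:
jog_arm:
  rows:
    - {"gripper": 0,"slide": [0.19,0.026,0],"spin": 0}
    - {"gripper": 0,"slide": [0.19,0.026,0],"spin": 0}
    - {"gripper": 0,"slide": [0.19,0.026,0],"spin": 0}
    - {"gripper": 0,"slide": [0.19,0.026,0],"spin": 0}
    - {"gripper": 0,"slide": [0.19,0.026,0],"spin": 0}
    - {"gripper": 0,"slide": [0.19,0.026,0],"spin": 0}

```text
time_s: 2.3
ee_pos: [0.4935, 0.0327, 0.2239]
eef_rot: [-3.141, 0.0, 1.25]
force: [0.2, -0.1, 0.6]
grip_width: 0.0003
grip_force: 0.0
```

```bash
cat >> h.py <<'E'
Rp=np.array([[.948,.317],[-.317,.948]]) ; O=np.array([.5525,.0182])  # world<-punch
def pf():
    from station import telemetry
    o=telemetry.get_obs();print(round(o["time_s"],2),"tcp punch xy mm",((np.array(o["ee_pos"][:2])-O)@Rp*1000).round(1),"z",round(o["ee_pos"][2]*1000,1),"rot",np.round(o["eef_rot"],3),"F",np.round(o["force"],1),round(o["grip_force"],1),o["grip_width"].__round__(4))
E
python3 -c "
from h import *
pf()"
```

```text
2.3 tcp punch xy mm [-60.5  -4.9] z 223.9 rot [-3.141  0.     1.25 ] F [ 0.2 -0.1  0.6] 0.0 0.0003
```

Request:
jog_arm:
  rows:
    - {"gripper": 0,"slide": [0,0,0.131],"spin": 0}
    - {"gripper": 0,"slide": [0,0,0.131],"spin": 0}
    - {"gripper": 0,"slide": [0,0,0.131],"spin": 0}
    - {"gripper": 0,"slide": [0,0,0.131],"spin": 0}
    - {"gripper": 0,"slide": [0,0,0.131],"spin": 0}

```text
time_s: 2.8
ee_pos: [0.4939, 0.0314, 0.0944]
eef_rot: [3.141, -0.0, 1.246]
force: [0.6, -0.8, 1.0]
grip_width: 0.0004
grip_force: 0.0
```

```bash
python3 -c "
from h import *
pf()"
```

```text
2.8 tcp punch xy mm [-59.8  -6.1] z 94.4 rot [ 3.141 -0.     1.246] F [ 0.6 -0.8  1. ] 0.0 0.0004
```

Request:
jog_arm:
  rows:
    - {"gripper": 0,"slide": [0.014,0,0],"spin": 0}
    - {"gripper": 0,"slide": [0.029,-0.002,0],"spin": 0}
    - {"gripper": 0,"slide": [0.044,-0.001,0],"spin": 0}
    - {"gripper": 0,"slide": [0.059,0.002,0],"spin": 0}
    - {"gripper": 0,"slide": [0.074,0.007,0],"spin": 0}
    - {"gripper": 0,"slide": [0.087,0.014,0],"spin": 0}
    - {"gripper": 0,"slide": [0.1,0.023,0],"spin": 0}
    - {"gripper": 0,"slide": [0.1,0.023,0],"spin": 0}

```text
time_s: 3.6
ee_pos: [0.5482, 0.1216, 0.0932]
eef_rot: [3.141, -0.0, 1.249]
force: [0.2, 0.8, -0.1]
grip_width: 0.0008
grip_force: 0.0
```

```bash
python3 - <<'E'
from h import *
from station import finder
pf()
p,X,H=cloud("top")
cv2.imwrite("pics/c2.png",cv2.resize(p[120:260,230:430,::-1],(800,560)))
for n in("brace","knob"): print([(((np.array(r["point"])[:2]-O)@Rp*1000).round(),round(r["confidence"],2)) for r in finder.find_in(n,"top")])
E
```

```text
3.6 tcp punch xy mm [-36.9  96.6] z 93.2 rot [ 3.141 -0.     1.249] F [ 0.2  0.8 -0.1] 0.0 0.0008
[(array([31., 36.]), 0.57)]
[(array([33., 34.]), 0.6), (array([-4., -5.]), 0.35)]
```

View pics/c2.png

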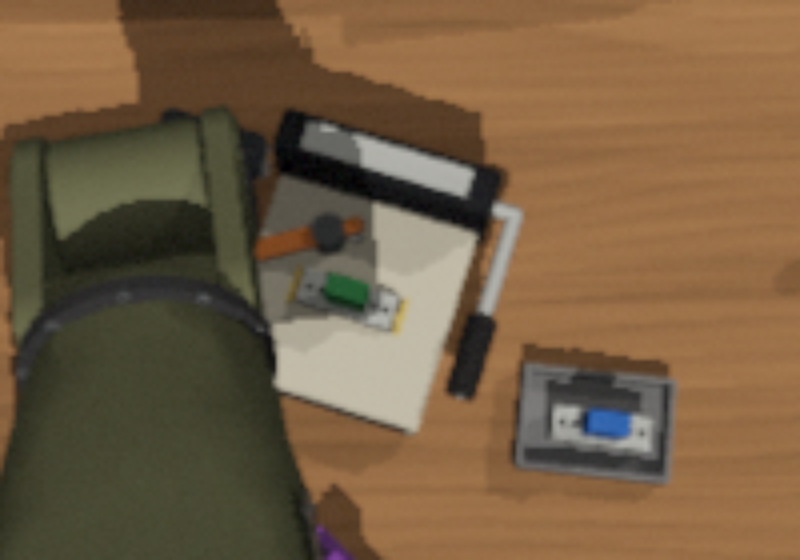

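The crop shows the brace swung part-way, pointing left at about px (260,245). The arm hides the knob. I'll push on to the end.

Request:
jog_arm:
  rows:
    - {"gripper": 0,"slide": [0.008,0.011,0],"spin": 0}
    - {"gripper": 0,"slide": [0.017,0.023,0],"spin": 0}
    - {"gripper": 0,"slide": [0.024,0.036,0],"spin": 0}
    - {"gripper": 0,"slide": [0.029,0.049,0],"spin": 0}
    - {"gripper": 0,"slide": [0.03,0.053,0],"spin": 0}
    - {"gripper": 0,"slide": [0.03,0.053,0],"spin": 0}
    - {"gripper": 0,"slide": [0.03,0.02,0],"spin": 0}
    - {"gripper": 0,"slide": [0.03,0.02,-0.05],"spin": 0}

```text
time_s: 4.55
ee_pos: [0.5685, 0.1417, 0.1362]
eef_rot: [-3.127, 0.008, 1.249]
force: [1.5, 0.6, 0.0]
grip_width: 0.0005
grip_force: 0.0
```

```bash
python3 -c "
from h import *
pf()"
```

```text
4.55 tcp punch xy mm [-24.  122.2] z 136.2 rot [-3.127  0.008  1.249] F [1.5 0.6 0. ] 0.0 0.0005
```

Request:
jog_arm:
  rows:
    - {"gripper": 0.045,"slide": [0,0,-0.05],"spin": 0}
    - {"gripper": 0.045,"slide": [-0.126,0.017,-0.05],"spin": 0}
    - {"gripper": 0.045,"slide": [-0.126,0.017,-0.05],"spin": 0}
    - {"gripper": 0.045,"slide": [-0.126,0.017,-0.05],"spin": 0}
    - {"gripper": 0.045,"slide": [-0.126,0.017,-0.05],"spin": 0}
    - {"gripper": 0.045,"slide": [-0.126,0.017,-0.05],"spin": 0}

```text
time_s: 5.15
ee_pos: [0.5513, 0.0169, 0.1934]
eef_rot: [3.141, -0.0, 1.247]
force: [0.2, 0.2, 0.9]
grip_width: 0.0439
grip_force: 0.0
```

```bash
python3 - <<'E'
from h import *
from station import finder
pf()
p,X,H=cloud("scene")
cv2.imwrite("pics/s3.png",cv2.resize(p[150:280,230:430,::-1],(800,520)))
X2=X.copy();X2[...,:2]=(X[...,:2]-O)@Rp
h,s,v=H[...,0],H[...,1],H[...,2]
near=(abs(X2[...,0])<.15)&(abs(X2[...,1])<.17)
def rep(n,m):
    q=X2[m&near]*1000
    r=cv2.minAreaRect(q[:,:2].astype(np.float32)); print(n,len(q),"mean",q.mean(0).round(1),"rect",np.round(r[0],1),np.round(r[1],1),round(r[2],1))
z=X2[...,2]
rep("orange",(h>4)&(h<18)&(s>150)&(z>.058)&(z<.07)&(abs(X2[...,0])<.07))
rep("greentop",(h>40)&(h<85)&(s>120)&(z>.084))
rep("knob",(z>.07)&(z<.104)&(X2[...,1]>.1)&(v<60))
rep("bridge",(z>.094)&(z<.106)&(X2[...,0]>.06))
E
```

```text
5.15 tcp punch xy mm [-0.7 -1.6] z 193.4 rot [ 3.141 -0.     1.247] F [0.2 0.2 0.9] 0.0 0.0439
orange 114 mean [38.7 83.2 62.7] rect [10.9  9.8] [245.1  35.4] 68.5
greentop 38 mean [ 2.2  2.1 87.4] rect [1.3 1.6] [28.6 15.9] 83.8
knob 77 mean [ 44.3 128.7  87.8] rect [ 41.7 127.9] [16.4 17.1] 36.2
bridge 498 mean [96.8  4.3 99.5] rect [93.7 -0.7] [ 34.9 156.7] 0.3
```

View pics/s3.png

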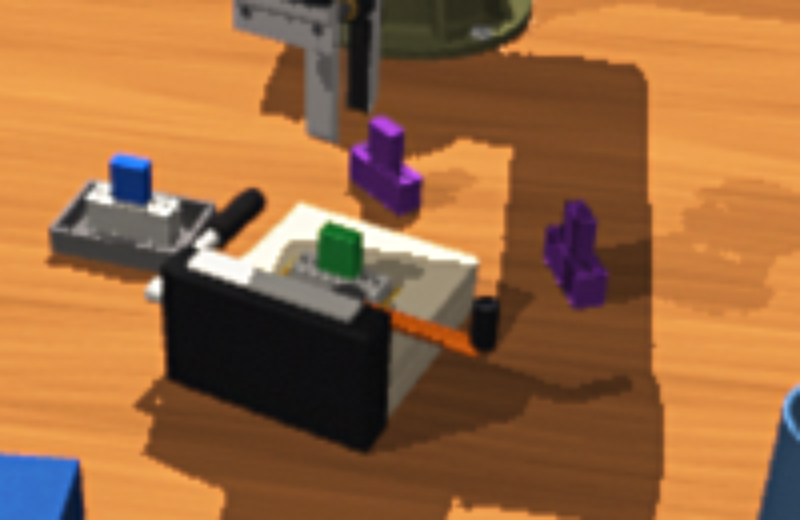

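Brace is at its end stop: the knob measures (42,128) mm in the punch frame, where (40,127) is expected. The die is still seated at the centre. Next I'll descend and grip.

Request:
jog_arm:
  rows:
    - {"gripper": 0.045,"slide": [0.002,0.001,0.113],"spin": 0}
    - {"gripper": 0.045,"slide": [0.002,0.001,0.113],"spin": 0}
    - {"gripper": 0.045,"slide": [0.002,0.001,0.113],"spin": 0}
    - {"gripper": 0.045,"slide": [0.002,0.001,0.113],"spin": 0}
    - {"gripper": 0.005,"slide": [0.002,0.001,0.113],"spin": 0}
    - {"gripper": 0.005,"slide": [0.002,0.001,0.113],"spin": 0}
    - {"gripper": 0.005,"slide": [0.002,0.001,0.113],"spin": 0}
    - {"gripper": 0.005,"slide": [0.002,0.001,0.113],"spin": 0}
  squeeze: 30

```text
time_s: 6.0
ee_pos: [0.553, 0.0189, 0.0814]
eef_rot: [-3.141, -0.0, 1.248]
force: [-17.3, 5.0, 15.2]
grip_width: 0.0164
grip_force: 8.8
```

```bash
cat >> h.py <<'E'
def tilt():
    from station import telemetry
    pf();print("M",np.round(telemetry.get_obs()["moment"],2))
    p,X,H=cloud("scene");X2=X.copy();X2[...,:2]=(X[...,:2]-O)@Rp;X2*=1000
    x,y,z=X2[...,0],X2[...,1],X2[...,2];h,s,v=H[...,0],H[...,1],H[...,2]
    for n,m in(("L",(y>18)&(y<34)),("R",(y<-18)&(y>-34))):
        q=X2[m&(abs(x)<11)&(z>49)&(z<85)&(s<90)];print(n,len(q),q.mean(0).round(1) if len(q) else "",np.median(q[:,2]).round(1) if len(q) else "")
    g=(h>40)&(h<85)&(s>120)&(abs(x)<20)&(abs(y)<30);q=X2[g];print("G",len(q),q.mean(0).round(1))
    f=q[q[:,2]<q[:,2].max()-8]
    if len(f)>10:
        A=np.c_[f[:,2]-70,np.ones(len(f))];print("edge slope via L/R: ",)
        zz=np.round(f[:,2]/4);print([(int(k*4),round(float(f[zz==k][:,1].mean()),1)) for k in np.unique(zz)])
    return p
E
python3 - <<'E'
from h import *
tilt();tilt()
E
```

```text
6.0 tcp punch xy mm [0.2 0.8] z 81.4 rot [-3.141 -0.     1.248] F [-17.3   5.   15.2] 8.8 0.0164
M [ 1.06  3.34 -0.01]
L 24 [ 0.9 26.3 53.5] 53.5
R 23 [  1.2 -25.5  52.9] 52.7
G 33 [ 3.6 13.  76.6]
edge slope via L/R: 
[(60, 13.7), (64, 13.6), (68, 13.8), (72, 13.3), (76, 14.1), (80, 13.2)]
6.05 tcp punch xy mm [-0.3  0.8] z 81.3 rot [-3.139 -0.     1.248] F [-9.5  2.7 10.3] 30.0 0.016
M [ 0.6   2.12 -0.09]
L 28 [ 0.4 26.6 53. ] 53.1
R 24 [  1.8 -26.3  53.1] 53.1
G 33 [ 1.9 12.2 74.7]
edge slope via L/R: 
[(56, 13.3), (60, 10.0), (64, 13.6), (68, 13.2), (72, 14.1), (76, 14.1), (80, 14.4)]
```

Request:
jog_arm:
  rows:
    - {"gripper": 0.005,"slide": [-0.002,0,-0.001],"spin": 0}
    - {"gripper": 0.005,"slide": [-0.004,0,-0.002],"spin": 0}
    - {"gripper": 0.005,"slide": [-0.006,0,-0.003],"spin": 0}
    - {"gripper": 0.005,"slide": [-0.006,0,-0.003],"spin": 0}
    - {"gripper": 0.005,"slide": [-0.006,0,-0.003],"spin": 0}

```text
time_s: 6.6
ee_pos: [0.5508, 0.0149, 0.0829]
eef_rot: [-3.139, -0.003, 1.248]
force: [0.0, 14.5, -7.1]
grip_width: 0.0157
grip_force: 30.0
```

```bash
python3 - <<'E'
from h import *
tilt();tilt()
E
```

```text
6.6 tcp punch xy mm [-0.5 -3.7] z 82.9 rot [-3.139e+00 -3.000e-03  1.248e+00] F [ 0.  14.5 -7.1] 30.0 0.0157
M [ 3.15  0.12 -0.15]
L 27 [ 0.8 27.  55.5] 55.7
R 18 [  2.6 -27.   53.5] 53.5
G 38 [ 3.2  8.9 77.4]
edge slope via L/R: 
[(56, 7.9), (60, 3.9), (64, 10.4), (68, 10.7), (72, 10.1), (76, 10.8), (80, 10.1), (84, 10.0)]
6.65 tcp punch xy mm [-0.5 -3.6] z 82.9 rot [-3.139e+00 -3.000e-03  1.248e+00] F [ 0.1 14.9 -7.3] 30.0 0.0161
M [ 3.05  0.09 -0.15]
L 33 [ 0.3 27.2 54.8] 55.3
R 19 [  2.4 -28.   53.4] 53.4
G 39 [ 3.2  8.5 76.9]
edge slope via L/R: 
[(56, -13.9), (60, 6.9), (64, 10.9), (68, 11.1), (72, 10.8), (76, 10.1), (80, 9.9)]
```

Request:
jog_arm:
  rows:
    - {"gripper": 0.005,"slide": [-0.002,0,-0.001],"spin": 0}
    - {"gripper": 0.005,"slide": [-0.004,0,-0.002],"spin": 0}
    - {"gripper": 0.005,"slide": [-0.004,0,-0.002],"spin": 0}

```text
time_s: 7.0
ee_pos: [0.5495, 0.0111, 0.0846]
eef_rot: [-3.139, -0.003, 1.248]
force: [0.9, 15.4, -10.9]
grip_width: 0.0157
grip_force: 30.0
```

```bash
python3 - <<'E'
from h import *
tilt();tilt()
E
```

```text
7.0 tcp punch xy mm [-0.6 -7.7] z 84.6 rot [-3.139e+00 -3.000e-03  1.248e+00] F [  0.9  15.4 -10.9] 30.0 0.0157
M [ 3.21 -0.25 -0.1 ]
L 32 [-0.4 27.8 56.8] 58.1
R 22 [  4.2 -28.3  53.5] 54.0
G 44 [ 3.7  5.6 77.7]
edge slope via L/R: 
[(60, -7.7), (64, 9.2), (68, 8.1), (72, 7.6), (76, 8.8), (80, 7.8), (84, 8.3)]
7.05 tcp punch xy mm [-0.6 -7.6] z 84.6 rot [-3.139e+00 -3.000e-03  1.248e+00] F [  0.9  15.6 -10.7] 30.0 0.0159
M [ 3.19 -0.18 -0.11]
L 32 [ 0.6 27.  56.8] 58.0
R 16 [  3.9 -27.5  53.9] 54.2
G 43 [ 3.6  5.7 78. ]
edge slope via L/R: 
[(60, -2.8), (64, 8.8), (68, 7.8), (72, 7.5), (76, 9.5), (80, 7.2), (84, 7.5)]
```

Left end is up about 0.073 rad. Now I'll reverse.

Request:
jog_arm:
  rows:
    - {"gripper": 0.005,"slide": [0.003,0,-0.0005],"spin": 0}
    - {"gripper": 0.005,"slide": [0.006,0,-0.001],"spin": 0}
    - {"gripper": 0.005,"slide": [0.009,0,-0.0015],"spin": 0}
    - {"gripper": 0.005,"slide": [0.012,0,-0.002],"spin": 0}
    - {"gripper": 0.005,"slide": [0.015,0,-0.0025],"spin": 0}
    - {"gripper": 0.005,"slide": [0.018,0,-0.003],"spin": 0}
    - {"gripper": 0.005,"slide": [0.018,0,-0.003],"spin": 0}
    - {"gripper": 0.005,"slide": [0.018,0,-0.003],"spin": 0}

```text
time_s: 7.9
ee_pos: [0.5545, 0.0243, 0.0888]
eef_rot: [-3.139, 0.004, 1.248]
force: [-13.9, -13.5, 6.9]
grip_width: 0.0156
grip_force: 30.0
```

```bash
python3 - <<'E'
from h import *
tilt();tilt()
E
```

```text
7.9 tcp punch xy mm [-0.   6.4] z 88.8 rot [-3.139  0.004  1.248] F [-13.9 -13.5   6.9] 30.0 0.0156
M [-2.71  3.08  0.21]
L 31 [-0.2 25.9 60.1] 59.3
R 26 [  2.5 -24.7  60.6] 61.6
G 33 [ 2.1 15.4 82.4]
edge slope via L/R: 
[(64, 15.6), (68, 3.5), (72, 18.4), (76, 18.8), (80, 17.5), (84, 17.6), (88, 18.5)]
7.95 tcp punch xy mm [-0.1  6.4] z 88.8 rot [-3.139  0.004  1.248] F [-14.1 -14.1   6.9] 30.0 0.0159
M [-2.69  3.14  0.12]
L 31 [ 0.9 25.9 59.6] 59.3
R 27 [  2.7 -24.9  60.5] 61.5
G 33 [ 2.  15.4 82.4]
edge slope via L/R: 
[(64, 15.5), (68, 16.3), (72, 4.3), (76, 17.6), (80, 17.5), (84, 18.5), (88, 18.2)]
```

Request:
jog_arm:
  rows:
    - {"gripper": 0.005,"slide": [0.002,0,0.0005],"spin": 0}
    - {"gripper": 0.005,"slide": [0.004,0,0.001],"spin": 0}
    - {"gripper": 0.005,"slide": [0.005,0,0.001],"spin": 0}
    - {"gripper": 0.005,"slide": [0.005,0,0.001],"spin": 0}

```text
time_s: 8.4
ee_pos: [0.5561, 0.0284, 0.088]
eef_rot: [-3.139, 0.005, 1.247]
force: [-15.0, -19.8, 9.0]
grip_width: 0.0162
grip_force: 30.0
```

```bash
python3 - <<'E'
from h import *
tilt();tilt()
E
```

```text
8.4 tcp punch xy mm [ 0.2 10.8] z 88.0 rot [-3.139  0.005  1.247] F [-15.  -19.8   9. ] 30.0 0.0162
M [-3.71  3.37  0.02]
L 41 [ 0.  25.1 59.7] 58.0
R 26 [  3.6 -24.6  61. ] 62.1
G 19 [ 0.7 15.9 82.4]
edge slope via L/R: 
[(68, 6.6), (72, 19.1), (76, 7.2), (80, 20.0), (84, 20.1), (88, 20.7)]
8.45 tcp punch xy mm [ 0.2 10.8] z 88.0 rot [-3.139  0.005  1.247] F [-14.8 -18.9  10.6] 30.0 0.0156
M [-3.65  3.32  0.02]
L 35 [ 0.6 25.8 60.2] 58.7
R 23 [  2.4 -24.8  61.9] 62.5
G 19 [ 0.5 15.8 82.2]
edge slope via L/R: 
[(68, 7.0), (72, 18.8), (76, 7.2), (80, 20.7), (84, 20.4), (88, 20.4)]
```

Request:
jog_arm:
  rows:
    - {"gripper": 0.005,"slide": [-0.004,0,0],"spin": 0}
    - {"gripper": 0.005,"slide": [-0.008,0,0],"spin": 0}
    - {"gripper": 0.005,"slide": [-0.012,0,0],"spin": 0}
    - {"gripper": 0.005,"slide": [-0.016,0,0],"spin": 0}
    - {"gripper": 0.005,"slide": [-0.02,0,0],"spin": 0}
    - {"gripper": 0.005,"slide": [-0.024,0,0],"spin": 0}
    - {"gripper": 0.005,"slide": [-0.024,0,0],"spin": 0}
    - {"gripper": 0.005,"slide": [-0.024,0,0],"spin": 0}

```text
time_s: 9.3
ee_pos: [0.5506, 0.0111, 0.0894]
eef_rot: [3.141, -0.005, 1.248]
force: [-4.4, 23.1, 13.0]
grip_width: 0.0158
grip_force: 30.0
```

```bash
python3 - <<'E'
from h import *
tilt();p=tilt()
cv2.imwrite("pics/s4.png",cv2.resize(p[180:270,260:370,::-1],(770,630))[:600])
E
```

```text
9.3 tcp punch xy mm [ 0.4 -7.4] z 89.4 rot [ 3.141 -0.005  1.248] F [-4.4 23.1 13. ] 30.0 0.0158
M [ 4.78  1.19 -0.16]
L 41 [ 1.2 27.7 59.8] 62.4
R 18 [  6.6 -26.   58.6] 59.6
G 39 [ 3.9  6.8 85.6]
edge slope via L/R: 
[(68, 7.3), (72, 9.3), (76, 7.3), (80, 8.6), (84, 8.1), (88, 7.8), (92, 7.5)]
9.35 tcp punch xy mm [ 0.4 -7.4] z 89.5 rot [ 3.141 -0.005  1.248] F [-5.3 24.  14.2] 30.0 0.0159
M [ 4.77  1.17 -0.13]
L 40 [ 0.9 27.9 60.6] 63.4
R 15 [  4.9 -27.5  59.5] 59.8
G 40 [ 4.2  6.9 85.3]
edge slope via L/R: 
[(68, 8.6), (72, 8.1), (76, 7.7), (80, 9.4), (84, 8.2), (88, 7.4)]
```

View pics/s4.png

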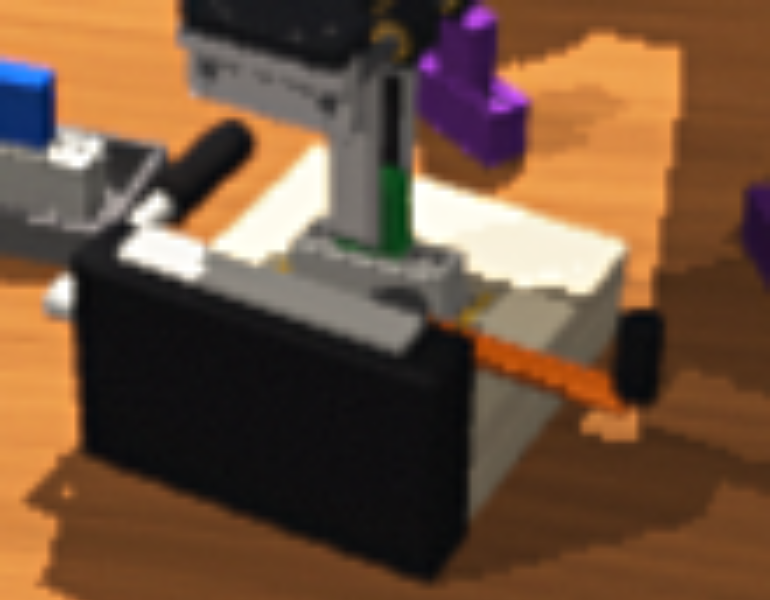

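The die is visibly rocked with its left end up, at about px (440,260), and it is still in its slot. The brace stays out. I'll push a little further for margin.

Request:
jog_arm:
  rows:
    - {"gripper": 0.005,"slide": [-0.003,0,-0.0005],"spin": 0}
    - {"gripper": 0.005,"slide": [-0.005,0,-0.001],"spin": 0}
    - {"gripper": 0.005,"slide": [-0.005,0,-0.001],"spin": 0}

```text
time_s: 9.7
ee_pos: [0.5491, 0.0065, 0.0906]
eef_rot: [3.14, -0.006, 1.248]
force: [-4.3, 24.6, 14.6]
grip_width: 0.016
grip_force: 30.1
```

```bash
python3 - <<'E'
from h import *
tilt();p=tilt()
E
```

```text
9.7 tcp punch xy mm [  0.5 -12.2] z 90.6 rot [ 3.14  -0.006  1.248] F [-4.3 24.6 14.6] 30.1 0.016
M [ 4.99  1.2  -0.11]
L 41 [ 1.8 27.9 62. ] 64.7
R 17 [  6.7 -26.5  58.9] 60.0
G 56 [ 4.6  3.3 86.7]
edge slope via L/R: 
[(68, 8.5), (72, 5.3), (76, 5.1), (80, 5.0), (84, 4.6), (88, 4.1), (92, 3.9)]
9.75 tcp punch xy mm [  0.5 -12.2] z 90.6 rot [ 3.14  -0.006  1.248] F [-4.5 24.6 14.6] 30.1 0.016
M [ 5.07  1.13 -0.16]
L 42 [ 0.9 27.2 62.2] 65.1
R 14 [  6.6 -27.1  59.2] 60.5
G 56 [ 4.6  3.3 86.7]
edge slope via L/R: 
[(68, 6.2), (72, 6.6), (76, 4.1), (80, 5.4), (84, 5.2), (88, 4.5), (92, 3.5)]
```

Request:
jog_arm:
  rows:
    - {"gripper": 0.005,"slide": [0.005,0,0],"spin": 0}
    - {"gripper": 0.005,"slide": [0.01,0,0],"spin": 0}
    - {"gripper": 0.005,"slide": [0.015,0,0],"spin": 0}
    - {"gripper": 0.005,"slide": [0.02,0,0],"spin": 0}
    - {"gripper": 0.005,"slide": [0.025,0,0],"spin": 0}
    - {"gripper": 0.005,"slide": [0.029,0,0],"spin": 0}
    - {"gripper": 0.005,"slide": [0.029,0,0],"spin": 0}
    - {"gripper": 0.005,"slide": [0.029,0,0],"spin": 0}

```text
time_s: 10.6
ee_pos: [0.5563, 0.0289, 0.0891]
eef_rot: [-3.14, 0.004, 1.247]
force: [-14.2, -14.1, 9.7]
grip_width: 0.0161
grip_force: 30.0
```

```bash
python3 - <<'E'
from h import *
tilt();p=tilt()
E
```

```text
10.6 tcp punch xy mm [ 0.2 11.4] z 89.1 rot [-3.14   0.004  1.247] F [-14.2 -14.1   9.7] 30.0 0.0161
M [-3.    2.96 -0.01]
L 36 [-0.1 24.7 62.5] 61.1
R 26 [  2.2 -25.   64.2] 64.8
G 17 [ 1.6 10.8 84.6]
edge slope via L/R: 
[(68, -6.3), (72, -7.3), (76, 10.3), (80, 6.7), (84, -5.6), (88, 19.9)]
10.65 tcp punch xy mm [ 0.2 11.3] z 89.1 rot [-3.14   0.004  1.247] F [-14.3 -15.    8.3] 30.0 0.016
M [-3.02  3.   -0.04]
L 38 [-1.4 24.6 63.8] 61.6
R 26 [  2.5 -24.6  64.1] 65.0
G 18 [ 0.8 10.9 85.4]
```

Request:
jog_arm:
  rows:
    - {"gripper": 0.005,"slide": [0.003,0,0],"spin": 0}
    - {"gripper": 0.005,"slide": [0.006,0,0.0005],"spin": 0}
    - {"gripper": 0.005,"slide": [0.006,0,0.0005],"spin": 0}

```text
time_s: 11.0
ee_pos: [0.5583, 0.0346, 0.0887]
eef_rot: [-3.14, 0.004, 1.247]
force: [-14.4, -14.6, 10.5]
grip_width: 0.0158
grip_force: 30.0
```

```bash
python3 - <<'E'
from h import *
tilt();p=tilt()
cv2.imwrite("pics/s5.png",cv2.resize(p[180:265,260:370,::-1],(770,595)))
E
```

```text
11.0 tcp punch xy mm [ 0.3 17.3] z 88.7 rot [-3.14   0.004  1.247] F [-14.4 -14.6  10.5] 30.0 0.0158
M [-3.1   3.11 -0.07]
L 41 [-1.6 25.9 65.3] 61.4
R 25 [  2.8 -23.9  65.7] 67.3
G 23 [ 3.6  5.6 82.6]
edge slope via L/R: 
[(68, -2.6), (72, -4.7), (76, 3.4), (80, 11.1), (84, -3.0), (88, 7.8), (92, 11.4)]
11.05 tcp punch xy mm [ 0.3 17.3] z 88.7 rot [-3.14   0.004  1.247] F [-14.1 -15.7   9.7] 30.0 0.0157
M [-3.09  3.09 -0.04]
L 40 [-0.7 25.9 64.8] 61.0
R 27 [  1.8 -24.7  64.6] 66.6
G 24 [ 3.2  5.1 82.9]
edge slope via L/R: 
[(68, -3.7), (72, -2.4), (76, 2.2), (80, 5.9), (84, 10.2), (88, -1.2)]
```

View pics/s5.png

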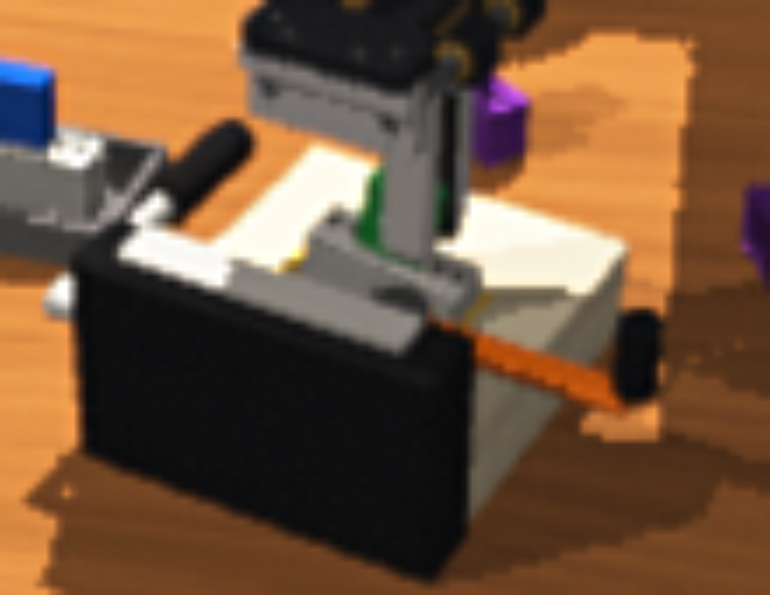

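All four rocks are done. The last one shows the right end clearly up, at px (335,225). The pads have slid along the handle, so I'll regrip at its centre.

Request:
jog_arm:
  rows:
    - {"gripper": 0.04,"slide": [0,0,0],"spin": 0}
    - {"gripper": 0.04,"slide": [0,0,0],"spin": 0}
    - {"gripper": 0.04,"slide": [0,0,0],"spin": 0}
    - {"gripper": 0.04,"slide": [-0.013,0,-0.003],"spin": 0}
    - {"gripper": 0.04,"slide": [-0.013,0,-0.003],"spin": 0}
    - {"gripper": 0.04,"slide": [-0.013,0,-0.003],"spin": 0}

```text
time_s: 11.7
ee_pos: [0.5553, 0.0239, 0.091]
eef_rot: [3.141, -0.0, 1.247]
force: [0.2, 0.3, 0.5]
grip_width: 0.0399
grip_force: 0.0
```

```bash
python3 - <<'E'
from h import *
tilt();p=tilt()
E
```

```text
11.7 tcp punch xy mm [0.8 6.3] z 91.0 rot [ 3.141 -0.     1.247] F [0.2 0.3 0.5] 0.0 0.0399
M [-0.07 -0.05  0.01]
L 33 [ 0.5 25.3 61.4] 60.3
R 24 [  2.3 -26.5  65.8] 66.2
G 63 [ 3.1 15.7 88.1]
edge slope via L/R: 
[(68, 16.7), (72, 15.0), (76, 16.9), (80, 15.5), (84, 17.5), (88, 16.8), (92, 11.4)]
11.75 tcp punch xy mm [0.7 6.5] z 90.9 rot [ 3.141 -0.     1.247] F [1.1 0.6 0.5] 0.0 0.04
M [-0.05 -0.02  0.  ]
L 32 [ 0.8 25.8 61.1] 60.3
R 28 [  4.  -25.8  65. ] 66.9
G 61 [ 3.5 15.9 87.8]
edge slope via L/R: 
[(68, 16.2), (72, 12.9), (76, 18.2), (80, 15.3), (84, 17.3), (88, 16.6), (92, 10.0)]
```

Request:
jog_arm:
  rows:
    - {"gripper": 0.04,"slide": [-0.0025,0,0],"spin": 0}
    - {"gripper": 0.005,"slide": [-0.0025,0,0],"spin": 0}
    - {"gripper": 0.005,"slide": [-0.0025,0,0],"spin": 0}
    - {"gripper": 0.005,"slide": [-0.0025,0,0],"spin": 0}
    - {"gripper": 0.005,"slide": [-0.0025,0,0],"spin": 0}
    - {"gripper": 0.005,"slide": [-0.006,0,0],"spin": 0}
    - {"gripper": 0.005,"slide": [-0.01,0,0],"spin": 0}
    - {"gripper": 0.005,"slide": [-0.01,0,0],"spin": 0}

```text
time_s: 12.6
ee_pos: [0.5523, 0.017, 0.0915]
eef_rot: [-3.141, -0.004, 1.248]
force: [-2.3, 17.8, 7.6]
grip_width: 0.0155
grip_force: 30.0
```

```bash
python3 - <<'E'
from h import *
tilt();p=tilt()
E
```

```text
12.6 tcp punch xy mm [ 0.2 -1.2] z 91.5 rot [-3.141 -0.004  1.248] F [-2.3 17.8  7.6] 30.0 0.0155
M [ 3.58  0.54 -0.1 ]
L 35 [ 0.4 26.2 60.8] 61.9
R 23 [  3.7 -27.   64.8] 67.0
G 43 [ 4.8 13.9 88. ]
edge slope via L/R: 
[(68, 12.9), (72, 13.3), (76, 14.9), (80, 13.9), (84, 15.9), (88, 15.1), (92, 15.2)]
12.65 tcp punch xy mm [ 0.2 -1.2] z 91.5 rot [-3.141 -0.004  1.248] F [-1.8 16.7  8.6] 30.0 0.0156
M [ 3.56  0.51 -0.09]
L 35 [ 1.5 26.2 61.3] 62.1
R 21 [  2.8 -26.5  65.4] 66.9
G 43 [ 3.8 13.5 88.2]
edge slope via L/R: 
[(68, 14.3), (72, 13.9), (76, 16.2), (80, 14.9), (84, 13.9), (88, 15.3), (92, 14.3)]
```

Request:
jog_arm:
  rows:
    - {"gripper": 0.005,"slide": [-0.003,0,-0.001],"spin": 0}
    - {"gripper": 0.005,"slide": [-0.006,0,-0.002],"spin": 0}
    - {"gripper": 0.005,"slide": [-0.008,0,-0.002],"spin": 0}
    - {"gripper": 0.005,"slide": [-0.008,0,-0.002],"spin": 0}
  squeeze: 38

```text
time_s: 13.1
ee_pos: [0.5499, 0.01, 0.0937]
eef_rot: [3.142, -0.005, 1.248]
force: [-1.7, 21.1, 8.7]
grip_width: 0.0158
grip_force: 38.0
```

```bash
python3 - <<'E'
from h import *
tilt();p=tilt()
E
```

```text
13.1 tcp punch xy mm [ 0.2 -8.6] z 93.7 rot [ 3.142 -0.005  1.248] F [-1.7 21.1  8.7] 38.0 0.0158
M [ 4.43  0.52 -0.09]
L 45 [ 1.1 28.4 63.1] 65.7
R 15 [  5.2 -28.7  65.1] 66.6
G 58 [ 5.2  8.4 90.1]
edge slope via L/R: 
[(72, 8.2), (76, 8.9), (80, 10.7), (84, 8.6), (88, 9.2), (92, 9.8), (96, 12.1)]
13.15 tcp punch xy mm [ 0.2 -8.6] z 93.7 rot [ 3.142 -0.005  1.248] F [-0.9 20.3  9.2] 38.0 0.0157
M [ 4.4   0.45 -0.13]
L 47 [ 1.2 28.3 63.3] 66.3
R 17 [  7.  -26.2  64.9] 66.6
G 59 [ 5.4  8.4 90.4]
edge slope via L/R: 
[(72, 7.4), (76, 10.5), (80, 6.0), (84, 10.9), (88, 8.2), (92, 11.2), (96, 8.7)]
```

Request:
jog_arm:
  rows:
    - {"gripper": 0.005,"slide": [0.001,0,0],"spin": 0}
    - {"gripper": 0.005,"slide": [0.0015,0,-0.004],"spin": 0}
    - {"gripper": 0.005,"slide": [0.0015,0,-0.008],"spin": 0}
    - {"gripper": 0.005,"slide": [0.002,0,-0.012],"spin": 0}
    - {"gripper": 0.005,"slide": [0.002,0,-0.016],"spin": 0}
    - {"gripper": 0.005,"slide": [0.003,0,-0.02],"spin": 0}
    - {"gripper": 0.005,"slide": [0.004,0,-0.023],"spin": 0}
    - {"gripper": 0.005,"slide": [0.004,0,-0.023],"spin": 0}
  squeeze: 55

```text
time_s: 14.0
ee_pos: [0.5511, 0.0111, 0.1163]
eef_rot: [3.141, -0.0, 1.248]
force: [0.9, -0.7, -2.0]
grip_width: 0.0154
grip_force: 55.0
```

```bash
python3 - <<'E'
from h import *
tilt()
p,X,H=cloud("scene");X2=X.copy();X2[...,:2]=(X[...,:2]-O)@Rp;X2*=1000
x,y,z=X2[...,0],X2[...,1],X2[...,2]
m=(abs(x)<16)&(abs(y)<50)&(z>52)&(z<95)&(H[...,1]<90)
for k in range(-44,48,8):
    q=X2[m&(abs(y-k)<4)];print(k,len(q),q[:,2].min().round(1) if len(q) else '',np.median(q[:,2]).round(1) if len(q) else '',q[:,2].max().round(1) if len(q) else '')
cv2.imwrite("pics/s6.png",cv2.resize(p[175:260,260:370,::-1],(770,595)))
E
```

```text
14.0 tcp punch xy mm [ 0.9 -7.2] z 116.3 rot [ 3.141 -0.     1.248] F [ 0.9 -0.7 -2. ] 55.0 0.0154
M [-0.14 -0.04  0.  ]
L 16 [ 3.2 31.7 72.3] 72.7
R 2 [ 10.4 -27.6  83.4] 83.4
G 72 [  4.5  10.3 113.3]
edge slope via L/R: 
[(96, 10.0), (100, 12.8), (104, 11.5), (108, 12.6), (112, 11.5), (116, 10.9)]
-44 0   
-36 14 62.3 84.1 92.6
-28 27 60.8 80.6 91.9
-20 23 61.2 80.0 90.3
-12 31 59.3 77.3 92.5
-4 24 59.6 77.8 91.3
4 26 60.9 80.0 92.3
12 34 60.1 79.7 93.7
20 34 60.4 86.1 90.3
28 38 58.6 83.1 90.7
36 40 60.8 76.5 89.0
44 0
```

View pics/s6.png

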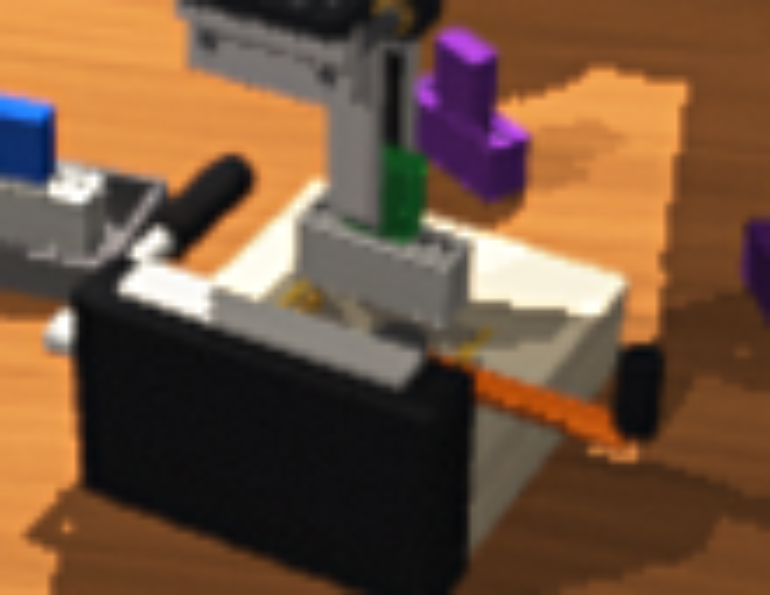

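The die is free and nearly level. Its underside is about 15 mm above the housing, it sits over the slot, and the only load on the tool is roughly its weight.

```bash
python3 -c "
from station import workorder
print(workorder.hand_in())"
```

```text
the job is handed in; nothing more can be done
None
```

The job is handed in but no verdict came back: the brace is at its end stop, the die was rocked four times (about 0.07–0.11 rad, read from depth images), and it is now held nearly level about 15 mm above its slot.

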